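# Tip a standing slide cassette into the outline on a scanning plate

### The arm

A 6-joint arm with a two-finger parallel gripper is mounted at the origin on a cart in front of the work surface, level with it; the furniture and walls round the work are solid. World frame = base frame: x ahead of the robot, y to its left, z up, the work surface at z = 0. Lengths are in mm, angles in degrees, forces in N, time in s.
With the tool pointing down it reaches from about 350 to 850 mm from the base axis. Payload 8.1 kg.
Tool frame: the origin (TCP) lies at the very end of the fingers, on their centre line; the grasp point (between the pads) lies 19 mm behind it; z points along the fingers, y is the line along which they close (so a half turn about z gives the same grasp; the last joint's range is limited). The gripper opens to 85 mm and grips with 20 to 120 N. Pads are 22 mm wide; open, the fingers measure 114 mm over their backs; the gripper's body (76 mm by 85 mm) begins 54 mm behind the grasp point. The pads swing forward as they close: fully open they stand 13 mm farther back than shut.
Start: joints at [-81.669, 7.471, 85.268, -0, 87.261, -4.893], TCP at [137.274, -584.09, 231.292] pointing down, gripper open.
Joint ranges: [-169.43, 169.43], [-51.17, 129.36], [1.28, 143.12], [-76.62, 256.62], [0, 156.53], [-152.29, 152.29]. Speed limits (degrees/s): [136.94, 136.94, 159.86, 180, 180, 180].

### API

Orientations are given as [roll, pitch, yaw] about the fixed x, y, z axes, in that order (R = Rz(yaw) Ry(pitch) Rx(roll)).
In Python, from bench import sense, eyes, job, models gives the robot as it stands. The module is installed in compiled form; this text tells all that it offers.
- The arm moves only by the tool apply_moves, never from a script. Its argument "rows" is a list of rows, each a list of 6 numbers: the shift along the tool's x, y, z in mm, then the turn, a rotation vector about the tool's x, y, z in rad. In form: [[dx, dy, dz, rx, ry, rz], ...]. A call has exactly 5 rows; each row shifts and turns the commanded pose from where the row before left it, along the tool's axes as they then stand; what a row does not reach is not made up. A row lasts 1/8 s, in which the tool goes at most 62.5 mm and 10.7 degrees, less where a joint would pass 70% of its speed; a pose out of reach is approached as far as the arm can. A call is refused whole if a number of a shift passes 62.5 or a number of a turn 0.188, either way. A call with a gripper value outside its range is refused whole. "fingers" is the finger opening in mm, from 0 to 85.4, set as the call begins (left out, the last holds). The fingers move at their own pace and stop on an object; "grip_force" is the grip in N (left out, the last holds). Time passes only in rows, so rows that do not move let the fingers close, or fill a call up. It gives the time, the measured TCP pose, the force, the opening and the grip force at its end, in the units of the state.
- sense(): the state, without advancing time (a new reading comes with each control period).
- eyes.snapshot(name): name is "scene" or "top" or "wrist"; returns (picture, depth): 480x640x3 uint8, red, green, blue; 480x640 float32, mm along the optical axis (not along the pixel's ray), 0 where there is no reading.
- eyes.get_calibration(name): a dict with "intrinsics" (3x3 intrinsics, pixels), "R" (3x3) and "t" (3): a world point X has camera coordinates R X + t; the wrist camera has in their place "mount" (4x4, takes a point from camera to tool coordinates, whose origin is the TCP and whose axes are the flange's). Camera axes: x right, y down, z forward; pixel columns grow to the right and rows downward; lengths in mm; the calibration is good to about 2 mm. A picture is of the moment at which its call begins: read the wrist's pose just before it. get_calibration takes no time and is no camera call.
- job.hand_in(): hands the job in; it is judged then, once.
Trained networks look in the newest picture that a camera, given by its name, has taken for a name from the list of things; names that differ only in an ending like _2 or _b are one class to them, and where a whole thing is asked for, a point or a joint stands for the part that bears it (a point fixed in the world has none). Each returns a list of dicts, best first, with "confidence" (0 to 1); they miss things now and then, are a little off and sometimes report something else, mostly with a low value. They report only what shows in the picture. A call takes as long as a camera call. They do not tell look-alikes from the thing itself.
- models.boxes_of(name, camera): "xyz" ([x, y, z] in mm, in world coordinates, good to about 4 mm: the middle of the surface that is visible of it).
- models.cut_out(name, camera): "pixels" (480x640 bool, what is visible of it).
- models.place_of(name, camera): "xyz" ([x, y, z] in mm, in world coordinates, good to about 4 mm: a listed point, or the origin of a listed thing).
The state is a dict: "time": time; "joint_pos": joint angles; "qd": joint speeds; "joint_efforts": joint torques, N m; "tool_pos": TCP position; "tcp_rot": TCP orientation; "ft_force": force on the tool from outside, world axes, zero at the start; "wrist_torque": the same for the moment, N m; "finger_gap": finger opening in mm; "grip_force": force on a finger pad.
Only numpy, scipy, OpenCV 4.12 (cv2) and the standard library are available. Lean on these libraries where they do the work, as an engineer would, in place of code of your own. Each camera call takes 0.05 s, during which the arm holds its last target. There are 200 camera calls.

### The job

Lay the grey slide cassette that stands on the white scanning plate down flat inside the black outline, so that its broad side can be scanned. With the fingertips push it along the plate, still upright, until its foot is just over the nearest line of the outline, then push it near its top so that it tips over towards the middle and comes to lie on its broad side wholly inside the outline. Only push it, never lift it, do not let it fall outside the outline, and leave the small bottle and everything else where they are.

Things in the scene. Friction and masses are not known exactly. Their poses are not given: they have to be found in the camera images.
- plate: white flat scanning plate fixed on the worktop, 130 mm (its x) by 290 mm (its y), 5 mm thick, with a black rectangular outline drawn in its middle, level with its surface: 104 mm along the plate's x by 84 mm along its y, measured over the outside of its 3 mm lines. Origin: centre of the plate's underside, directly under the outline's centre; z up. Its place and yaw change from run to run
- cassette: grey closed slide cassette, a 0.09 kg block standing loose near the +y or the -y end of the plate, 70 mm long (its x, -34 to +36 mm), 22 mm thick (its y), 52 mm high (its z). Origin: mid-thickness at the underside. Its broad faces start within 0.12 rad of square to the plate's y, the inner one 25 to 55 mm short of the outline. Those off the plate are no part of the job
- cassette_mid (a point): centre of the block: 31 mm above the worktop while it stands on the plate, 16 mm when it lies on its broad side. Pushed low the block slides upright; pushed near its top it pivots over its leading foot edge, overbalances at about 23 degrees (top moved about 20 mm) and falls flat by itself, covering 52 mm beyond that edge
- foot_a (a point): middle of the thickness of the cassette at its -x end, at the underside
- foot_b (a point): middle of the thickness of the cassette at its +x end, at the underside
- top_a (a point): middle of the thickness of the cassette at its -x end, at the top
- top_b (a point): middle of the thickness of the cassette at its +x end, at the top
- small_bottle: the small round reagent bottle with a screw cap, 38 mm diameter, 78 mm high, standing loose on the plate at the other end from the cassette; origin at the centre of its underside
- tape: roll of adhesive tape lying flat behind the plate, 100 mm across, 25 mm high; origin under its centre. Further back, a solid wall ledge overhangs the rear of the worktop: keep wrist and gripper clear of it, on the first move too
- labels: roll of labels standing loose to the left, 57x62x57 mm; origin under its centre
- tube_holder: low black tube holder behind the plate to the left, 108x50x30 mm; origin under its centre
- clock: bench timer lying to the right, 66x62x18 mm; origin under its centre
- pen: marker pen lying to the right of the plate, 135 mm long, 16 mm thick; origin under its middle
Not all that is in view belongs to the job. What is shaped like the cassette but blue or yellow is not meant.

How it is judged (in metres and radians):
On the way, in this order (a step that is already met when the one before it is completed fails the run):
1. the cassette stands upright with its leading foot edge at or over the nearest line of the outline (at most 8 mm short of it) (angle between cassette's own z axis and vertical below 0.25 rad and y of cassette in the frame of plate between -0.061 and 0.061 m), for 0.1 s.
2. the cassette lies on its broad side inside the outline (angle between cassette's own z axis and vertical between 1.47 and 1.67 rad and height (world z) of cassette_mid below 0.021 m and x of foot_a in the frame of plate between -0.055 and 0.055 m and y of foot_a in the frame of plate between -0.045 and 0.045 m and x of foot_b in the frame of plate between -0.055 and 0.055 m and y of foot_b in the frame of plate between -0.045 and 0.045 m and x of top_a in the frame of plate between -0.055 and 0.055 m and y of top_a in the frame of plate between -0.045 and 0.045 m and x of top_b in the frame of plate between -0.055 and 0.055 m and y of top_b in the frame of plate between -0.045 and 0.045 m), for 0.2 s.
At the end, for the whole second after the job is handed in: The cassette lies still, flat on a broad side on the plate (within 0.1 rad), with all of it inside the outer edge of the outline (3 mm tolerance); the small bottle stands upright and it and the other loose things are within 15 mm of where they were (all of step 2 and linear speed of cassette below 0.01 m/s and angle between small_bottle's own z axis and vertical below 0.1 rad and distance of each of small_bottle, tape, labels, tube_holder, clock, pen from where it was at the start of the episode below 0.015 m); the robot touches nothing.
It fails at once if the cassette is lifted or carried (its centre more than 6 mm above the height it reaches when it tips on its edge) (height (world z) of cassette_mid above 0.04 m).
It fails at once if the cassette has fallen over with a part of it more than 10 mm outside the outline (angle between cassette's own z axis and vertical above 1.35 rad and not (x of foot_a in the frame of plate between -0.062 and 0.062 m and y of foot_a in the frame of plate between -0.052 and 0.052 m and x of foot_b in the frame of plate between -0.062 and 0.062 m and y of foot_b in the frame of plate between -0.052 and 0.052 m and x of top_a in the frame of plate between -0.062 and 0.062 m and y of top_a in the frame of plate between -0.052 and 0.052 m and x of top_b in the frame of plate between -0.062 and 0.062 m and y of top_b in the frame of plate between -0.052 and 0.052 m)).
It fails at once if the small bottle is knocked over (angle between small_bottle's own z axis and vertical above 0.4 rad).
It fails at once if another loose thing is pushed away (distance of any of small_bottle, tape, labels, tube_holder, clock, pen from where it was at the start of the episode above 0.02 m).
It also fails if it takes over 38 s, if anything falls off the work surface, if the arm or the gripper's body presses on something with over 40 N, if the wrist force passes 120 N, or if a joint passes its speed limit or range.

## Working session

There is one attempt and no reset: what is moved stays moved. The work goes in short steps, Python scripts to look and compute and a tool call to move; the robot and the scene stay as the last step left them, time stands still between calls to the robot, and variables do not carry over. Pictures are saved under pics/ and viewed, at most 10 in all, crops included, and the job is handed in when it is done.

Besides the shell and the picture viewer there is one more tool, called after "Request:" by a JSON object that holds its "name" and its "arguments". apply_moves: Moves the arm, as the interface text tells. Its arguments: {"type":"object","properties":{"rows":{"type":"array"},"fingers":{"type":"number"},"grip_force":{"type":"number"}},"required":["rows"]}

```bash
mkdir -p pics; cat > h.py <<'E'
import numpy as np, cv2
from bench import sense, eyes, job, models
def snap(n,f):
    p,d=eyes.snapshot(n); cv2.imwrite(f'pics/{f}.png',p[:,:,::-1]); return p,d
def world(n,d,mask):
    c=eyes.get_calibration(n);K=np.array(c["intrinsics"]);R=np.array(c["R"]);t=np.array(c["t"]).ravel()
    v,u=np.nonzero(mask&(d>0));z=d[v,u]
    P=np.stack([(u-K[0,2])/K[0,0]*z,(v-K[1,2])/K[1,1]*z,z],1)
    return (P-t)@R,u,v
E
python3 - <<'E'
from h import *
s=sense();print(s["time"],s["tool_pos"],s["tcp_rot"],s["ft_force"])
for n in("top","scene"):
    p,d=snap(n,n+"0");np.save(f'{n}_d.npy',d);np.save(f'{n}_p.npy',p)
    for k in("plate","cassette","small_bottle"):
        for r in models.place_of(k,n)[:4]: print(n,k,np.round(r["xyz"],1),round(r["confidence"],2))
print(sense()["time"])
E
```

```text
0.0 [ 137.18331323 -583.51085519  230.20943344] [-1.79890098e+02 -8.46802111e-03  1.32243495e+01] [ 0.69041107  0.85259383 -0.41847597]
top plate [ 4.978e+02  6.520e+01 -2.000e-01] 0.83
top cassette [ 455.2 -148.7   -2.5] 0.88
top cassette [437.1 313.5   1.3] 0.87
top cassette [510.7 -31.2   6.4] 0.77
top small_bottle [488.4 148.2   7.5] 0.66
scene plate [501.6  68.7  -0.9] 0.75
scene cassette [437.1 313.7   1. ] 0.71
scene cassette [512.2 -36.2   2.7] 0.56
scene small_bottle [481.4 148.2   7.4] 0.61
0.4
```

View pics/top0.png

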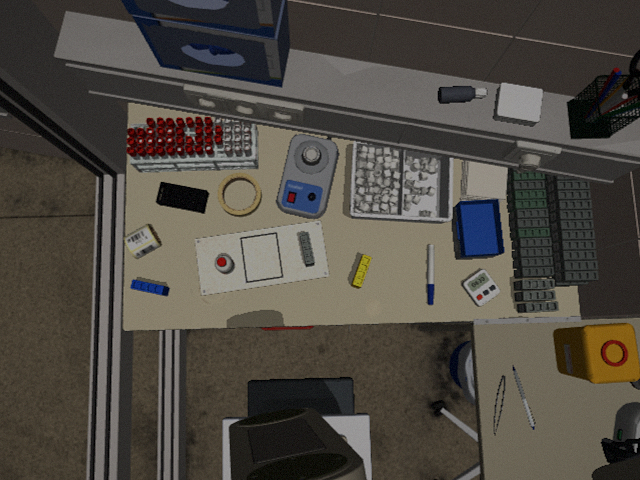

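View pics/scene0.png

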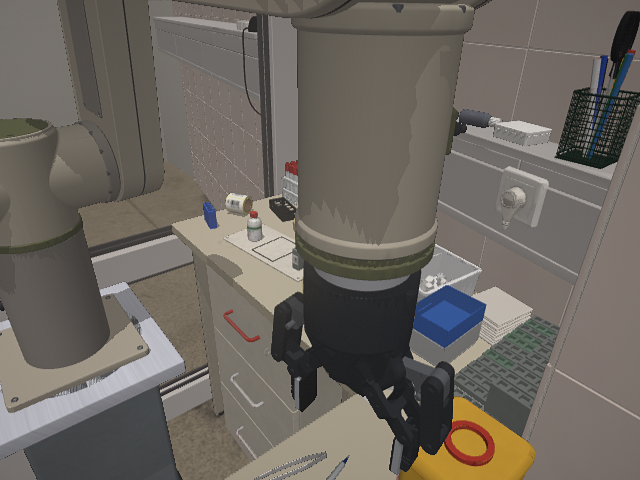

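The top view shows the plate at about (195–328, 222–294) and the outline at (241–283, 233–282). The grey cassette stands at (306, 249) on the −y end and the bottle at (223, 263). The yellow and blue blocks are decoys. In the scene view the arm hides the cassette, so I'll measure the plate and cassette from the top view.

```bash
cat >> h.py <<'E'
def onplane(n,uv,h,c=None):
    c=c or eyes.get_calibration(n);K=np.array(c["intrinsics"]);R=np.array(c["R"]);t=np.array(c["t"]).ravel()
    uv=np.atleast_2d(np.asarray(uv,float));r=np.c_[uv,np.ones(len(uv))]@np.linalg.inv(K).T@R
    o=-R.T@t; return o+r*((h-o[2])/r[:,2])[:,None]
E
python3 - <<'E'
from h import *
p=np.load('top_p.npy');d=np.load('top_d.npy')
g=p.astype(int)
w=((g.min(2)>150)&(g.max(2)-g.min(2)<22)).astype(np.uint8)
w[:, :190]=0;w[:,335:]=0;w[:215]=0;w[300:]=0
n,l,s,_=cv2.connectedComponentsWithStats(w);k=1+np.argmax(s[1:,4])
print(s[k]); v,u=np.nonzero(w)
P=onplane("top",np.c_[u,v],5)
r=cv2.minAreaRect(P[:,:2].astype(np.float32));print("plate",r)
# dark outline
o=(g.max(2)<90);o[:, :235]=0;o[:,290:]=0;o[:228]=0;o[288:]=0
v,u=np.nonzero(o);Q=onplane("top",np.c_[u,v],5);print("outline",len(u),cv2.minAreaRect(Q[:,:2].astype(np.float32)))
cs,_=models.boxes_of("cassette","top"),0
X,u,v=world("top",d,np.ones(d.shape,bool))
m=(u>292)&(u<320)&(v>225)&(v<272)
m2=m&(X[:,2]>45)&(X[:,2]<70);T=X[m2];print("top",m2.sum(),np.median(T[:,2]),cv2.minAreaRect(T[:,:2].astype(np.float32)))
m3=(u>200)&(u<212)&(v>245)&(v<280);print("platez",np.median(X[m3][:,2]))
m4=(u>212)&(u<238)&(v>245)&(v<280)&(X[:,2]>60);print("bottle",X[m4].mean(0))
# obstacles
for nm in("tape","tube_holder","pen"):
  for r in models.place_of(nm,"top")[:1]:print(nm,np.round(r["xyz"]))
m=(v<150)&(X[:,2]>100)&(u>150)&(u<450);print("ledge front min x",np.percentile(X[m][:,0],1),np.percentile(X[m][:,2],[1,50,99]))
c=eyes.get_calibration("wrist");print(c)
E
```

```text
[279 239   5   4   7]
plate ((502.22314453125, 70.49822998046875), (124.80740356445312, 284.4395751953125), 7.186834335327148)
outline 183 ((501.40771484375, 70.73170471191406), (104.22530364990234, 83.18055725097656), 7.248118877410889)
top 305 53.578829663682505 ((512.0866088867188, -33.292991638183594), (70.84036254882812, 20.380077362060547), 10.077733993530273)
platez 4.135150645118253
bottle [482.37082985 146.58354586  70.59254973]
tape [647. 114.  -4.]
tube_holder [642. 249.   1.]
pen [ 452. -308.   -1.]
ledge front min x 679.3478703860812 [106.50660222 356.58860757 577.1398039 ]
{'intrinsics': array([[355.03157128,   0.        , 321.47733635],
       [  0.        , 355.03157128, 239.36591122],
       [  0.        ,   0.        ,   1.        ]]), 'mount': array([[-4.54508726e-04, -9.58362016e-01, -2.85555668e-01,
         7.14068225e+01],
       [ 9.99999285e-01, -1.19623997e-04, -1.19018932e-03,
         2.02326194e-01],
       [ 1.10647292e-03, -2.85556005e-01,  9.58361385e-01,
        -1.41995620e+02],
       [ 0.00000000e+00,  0.00000000e+00,  0.00000000e+00,
         1.00000000e+00]])}
```

Request:
{"name": "apply_moves", "arguments": {"rows": [[46,0,0,0,0,-0.0977],[46,0,0,0,0,-0.0977],[46,0,0,0,0,-0.0977],[46,0,0,0,0,-0.0977],[46,0,0,0,0,-0.0977]], "fingers": 30}}

```text
time: 1.23
tool_pos: [346.0, -489.1, 231.3]
tcp_rot: [180.0, 0.0, 41.4]
ft_force: [0.6, 0.7, -0.4]
finger_gap: 30.1
grip_force: 0.0
```

Request:
{"name": "apply_moves", "arguments": {"rows": [[46,0,0,0,0,-0.0977],[46,0,0,0,0,-0.0977],[46,0,0,0,0,-0.0977],[46,0,0,0,0,-0.0977],[46,0,0,0,0,-0.0977]]}}

```text
time: 1.85
tool_pos: [484.5, -308.1, 231.4]
tcp_rot: [180.0, 0.0, 69.4]
ft_force: [0.3, -0.5, 0.4]
finger_gap: 29.7
grip_force: 0.0
```

Request:
{"name": "apply_moves", "arguments": {"rows": [[46,0,12,0,0,-0.0977],[46,0,12,0,0,-0.0977],[46,0,12,0,0,-0.0977],[46,0,12,0,0,-0.0977],[46,0,12,0,0,-0.0977]]}}

```text
time: 2.48
tool_pos: [521.8, -83.3, 171.1]
tcp_rot: [180.0, 0.0, 97.4]
ft_force: [0.8, 0.2, 1.1]
finger_gap: 29.9
grip_force: 0.0
```

```bash
cat >> h.py <<'E'
from scipy.spatial.transform import Rotation as Ro
def wcal(s):
    c=eyes.get_calibration("wrist");M=np.array(c["mount"])
    T=np.eye(4);T[:3,:3]=Ro.from_euler('xyz',s["tcp_rot"],degrees=True).as_matrix();T[:3,3]=s["tool_pos"]
    W=T@M; R=W[:3,:3].T; return dict(intrinsics=c["intrinsics"],R=R,t=-R@W[:3,3])
def wworld(c,d):
    K=np.array(c["intrinsics"]);v,u=np.nonzero(d>0);z=d[v,u]
    P=np.stack([(u-K[0,2])/K[0,0]*z,(v-K[1,2])/K[1,1]*z,z],1)
    return (P-c["t"])@c["R"],u,v
PC=np.array([501.8,70.6]);PY=np.radians(7.2)
def toplate(X,pc=PC,py=PY):
    X=np.atleast_2d(X);D=X[:,:2]-pc;cc,ss=np.cos(py),np.sin(py)
    return np.c_[D[:,0]*cc+D[:,1]*ss,-D[:,0]*ss+D[:,1]*cc]
E
python3 - <<'E'
from h import *
s=sense();print(s["time"],s["tool_pos"],s["tcp_rot"],s["ft_force"],s["finger_gap"])
c=wcal(s);p,d=snap("wrist","w1")
X,u,v=wworld(c,d)
print(np.round(toplate(s["tool_pos"]),1))
q=toplate(X)
m=(X[:,2]>45)&(X[:,2]<70)&(abs(q[:,0])<60)&(q[:,1]<-70)&(q[:,1]>-128)
T=X[m];print("cassette top",m.sum(),np.median(T[:,2]),cv2.minAreaRect(T[:,:2].astype(np.float32)))
g=p.astype(int)[v,u]
o=(g.max(1)<80)&(abs(q[:,0])<62)&(abs(q[:,1])<52)&(X[:,2]<15)
r=cv2.minAreaRect(X[o][:,:2].astype(np.float32));print("outline",o.sum(),np.median(X[o][:,2]),r)
E
```

```text
2.475 [521.84339921 -83.2888317  171.0997214 ] [1.79967095e+02 8.21409645e-03 9.73779197e+01] [0.81821669 0.18493821 1.12931455] 29.901833791661772
[[   0.6 -155.2]]
cassette top 2877 55.36082669863521 ((509.8871765136719, -34.356544494628906), (69.60588073730469, 20.396162033081055), 10.372220039367676)
outline 369 4.850978683403119 ((498.88677978515625, 58.49057388305664), (103.08096313476562, 52.21568298339844), 7.406238079071045)
```

View pics/w1.png

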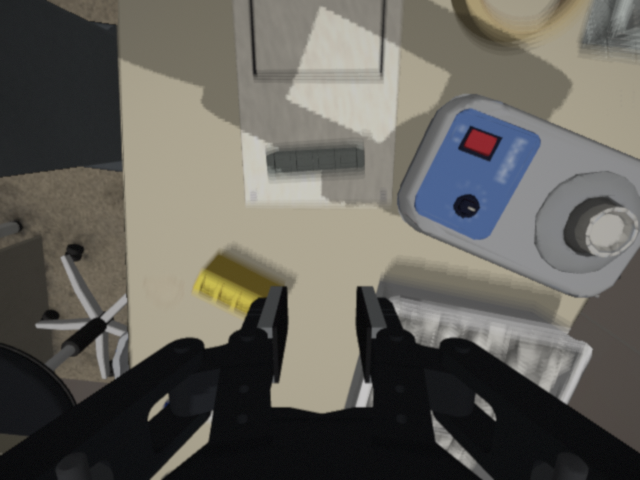

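The wrist view shows the cassette top at (268–363, 147–172) and the near outline line at row ~77. The stirrer sits close on the right, from column ~400. I'll check its clearance to the gripper body.

```bash
python3 - <<'E'
from h import *
s=sense();c=wcal(s);p,d=snap("wrist","w2");print(s["qd"])
X,u,v=wworld(c,d);q=toplate(X)
for a in(20,60,80,100):
    m=(X[:,2]>a)&(u>385)&(v<280)&(v>80);print(a,m.sum(), np.percentile(q[m],2,axis=0) if m.sum() else 0)
b=(u>350)&(v>280)&(v<420)&(u>400)&(d[v,u]>150);print("basket",np.percentile(q[b],2,axis=0),np.percentile(q[b],98,axis=0),np.percentile(X[b][:,2],98))
m=(X[:,2]>45)&(X[:,2]<70)&(abs(q[:,0])<60)&(q[:,1]<-70)&(q[:,1]>-128)
r=cv2.minAreaRect(X[m][:,:2].astype(np.float32));print("cassette",r,toplate(r[0]))
g=p.astype(int)[...]
for row in(20,40,60): print(row,[int(x) for x in g[row,240:400].sum(1)//3][5:22], [int(x) for x in g[row,370:392].sum(1)//3])
print([int(x) for x in g[60:95,270].sum(1)//3]); print(onplane("wrist",[[250,40],[383,40],[320,76]],5,c), toplate(onplane("wrist",[[250,40],[383,40],[320,76]],5,c)))
E
```

```text
[-3.58507498  1.14740287 -0.96602181 -0.81347327  1.93419911  1.24440657]
20 31041 [  75.77494884 -177.89847784]
60 8988 [ 101.0475188 -177.4980171]
80 1113 [ 176.73095575 -161.77375127]
100 0 0
basket [  74.40573374 -302.11743396] [ 267.34799381 -186.4153097 ] 80.87288586382721
cassette ((509.888671875, -34.36616134643555), (69.93583679199219, 20.45966911315918), 10.366759300231934) [[  -5.13085814 -105.15225121]]
20 [127, 126, 126, 127, 125, 123, 121, 113, 87, 45, 22, 36, 76, 116, 128, 127, 129] [124, 126, 128, 130, 130, 130, 129, 129, 129, 127, 127, 128, 128, 128, 127, 115, 69, 31, 27, 62, 110, 131]
40 [129, 130, 130, 128, 127, 127, 126, 124, 115, 76, 34, 25, 48, 91, 119, 125, 126] [190, 191, 191, 191, 191, 191, 191, 190, 188, 178, 151, 135, 132, 128, 112, 64, 27, 30, 71, 119, 132, 132]
60 [126, 126, 127, 128, 129, 129, 129, 129, 129, 116, 67, 27, 28, 67, 113, 124, 125] [193, 191, 189, 188, 189, 190, 191, 191, 190, 189, 188, 188, 185, 158, 89, 40, 53, 112, 176, 193, 194, 194]
[129, 130, 129, 129, 127, 127, 126, 125, 125, 123, 123, 124, 124, 125, 125, 128, 128, 129, 130, 130, 128, 128, 128, 129, 129, 120, 87, 44, 26, 43, 82, 117, 123, 124, 124]
[[444.8858764   55.59359096   5.        ]
 [546.68005784  69.38562388   5.        ]
 [501.9041134   37.54955878   5.        ]] [[-58.34614051  -7.75484787]
 [ 44.37396349  -6.82976317]
 [ -4.03902623 -32.80287748]]
```

Request:
{"name": "apply_moves", "arguments": {"rows": [[0,-5,35,0,0,0],[0,0,40,0,0,0],[0,0,40,0,0,0],[0,0,30,0,0,0],[0,0,13,0,0,0]]}}

```text
time: 3.2
tool_pos: [515.5, -85.6, 11.5]
tcp_rot: [-179.9, -0.1, 97.1]
ft_force: [-0.5, -0.2, 0.1]
finger_gap: 30.1
grip_force: 0.0
```

Request:
{"name": "apply_moves", "arguments": {"rows": [[6,0,0,0,0,0],[6,0,0,0,0,0],[5,0,0,0,0,0],[3,0,0,0,0,0],[3,0,0,0,0,0]]}}

```text
time: 3.82
tool_pos: [514.1, -62.3, 13.7]
tcp_rot: [180.0, 0.0, 97.2]
ft_force: [-0.6, -0.1, -0.2]
finger_gap: 30.1
grip_force: 0.0
```

Request:
{"name": "apply_moves", "arguments": {"rows": [[3,0,0,0,0,0],[4,0,0,0,0,0],[4,0,0,0,0,0],[4,0,0,0,0,0],[4,0,0,0,0,0]]}}

```text
time: 4.45
tool_pos: [511.4, -43.5, 13.3]
tcp_rot: [180.0, 0.0, 97.2]
ft_force: [0.0, -0.0, -0.1]
finger_gap: 29.8
grip_force: 0.3
```

```bash
cat >> h.py <<'E'
def look(f):
    s=sense();c=wcal(s);p,d=snap("wrist",f);X,u,v=wworld(c,d);q=toplate(X);ty=toplate(s["tool_pos"])[0]
    m=(X[:,2]>48)&(X[:,2]<64)&(abs(q[:,0]+4)<45)&(q[:,1]<20)&(q[:,1]>ty[1]+5)&(v<300)
    r=cv2.minAreaRect(q[m].astype(np.float32))
    print(s["time"],np.round(s["tool_pos"],1),"tcp in plate",np.round(ty,1),"F",np.round(s["ft_force"],1))
    print("top face",m.sum(),np.median(X[m][:,2]),np.round(r[0],1),np.round(r[1],1),r[2],"y range",np.percentile(q[m][:,1],[2,98]))
    return p,d,c
E
python3 -c "
from h import *
look('w3')"
```

```text
4.45 [511.4 -43.5  13.3] tcp in plate [  -4.7 -114.4] F [ 0.  -0.  -0.1]
top face 9163 54.372160853368406 [ -4.4 -86.6] [70.4 14.4] 0.11464817821979523 y range [-92.87114704 -80.032495  ]
```

View pics/w3.png

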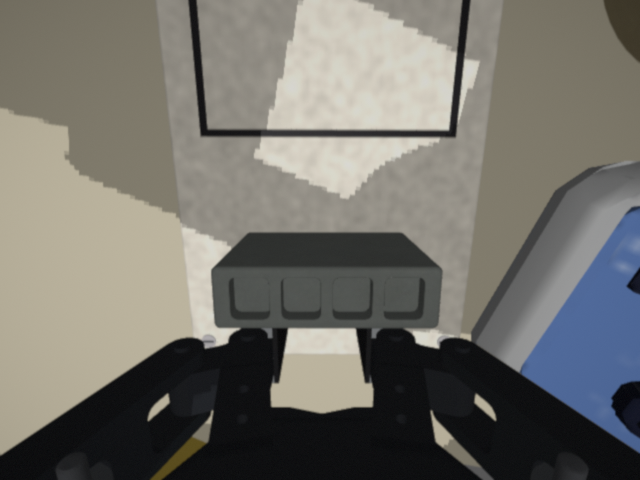

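The picture shows the cassette upright and square to the outline. Its leading foot edge is at row 233 and the near line at rows 130–137.

```bash
python3 -c "
from h import *
s=sense();c=wcal(s)
print(toplate(onplane('wrist',[[245,233],[405,233],[320,137],[320,130],[200,110],[457,110]],5,c)).round(1))"
```

```text
[[-39.5 -83.4]
 [ 30.7 -83.4]
 [ -6.5 -42.9]
 [ -6.5 -40.2]
 [-54.3 -32.5]
 [ 48.  -32.6]]
```

Request:
{"name": "apply_moves", "arguments": {"rows": [[5,0,0,0,0,0],[5,0,0,0,0,0],[5,0,0,0,0,0],[5,0,0,0,0,0],[5,0,0,0,0,0]]}}

```text
time: 5.12
tool_pos: [508.3, -18.6, 13.3]
tcp_rot: [180.0, -0.0, 97.2]
ft_force: [0.5, -0.2, -0.6]
finger_gap: 30.1
grip_force: 0.3
```

Request:
{"name": "apply_moves", "arguments": {"rows": [[5,0,0,0,0,0],[5,0,0,0,0,0],[5,0,0,0,0,0],[5,0,0,0,0,0],[4,0,0,0,0,0]]}}

```text
time: 5.75
tool_pos: [505.3, 5.2, 13.3]
tcp_rot: [180.0, -0.0, 97.2]
ft_force: [0.5, 0.0, -0.2]
finger_gap: 29.8
grip_force: 0.3
```

Request:
{"name": "apply_moves", "arguments": {"rows": [[0,0,0,0,0,0],[0,0,0,0,0,0],[-3,0,0,0,0,0],[-4,0,0,0,0,0],[-4,0,0,0,0,0]]}}

```text
time: 6.38
tool_pos: [506.8, -6.4, 13.3]
tcp_rot: [180.0, -0.0, 97.2]
ft_force: [0.6, 0.3, -0.1]
finger_gap: 29.9
grip_force: 0.0
```

```bash
python3 -c "
from h import *
look('w4')"
```

```text
6.375 [506.8  -6.4  13.3] tcp in plate [ -4.7 -77. ] F [ 0.6  0.3 -0.1]
top face 15721 55.08263586478881 [ -4.4 -43.7] [70.2 20.6] 0.0005097898538224399 y range [-52.9518183  -33.86076874]
```

View pics/w4.png

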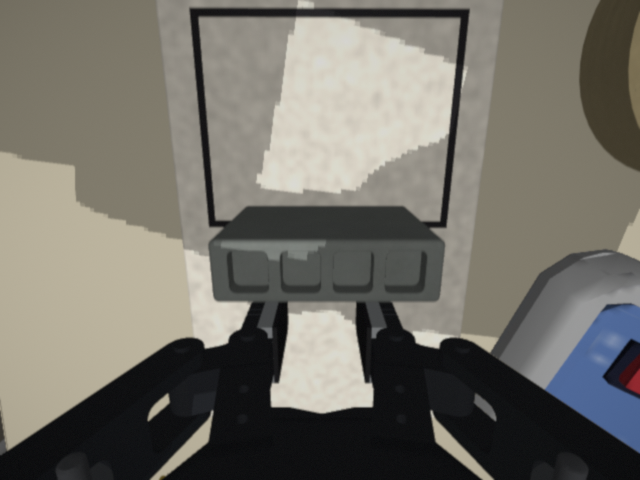

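The cassette stands square, with its foot edge (row 206) about 10 mm inside the near line (row 227). The far line is at row 10. Next I'll raise the fingertips to near its top and tip it.

Request:
{"name": "apply_moves", "arguments": {"rows": [[0,0,-10,0,0,0],[0,0,-11,0,0,0],[0,0,-11,0,0,0],[3,0,0,0,0,0],[3,0,0,0,0,0]]}}

```text
time: 7.05
tool_pos: [505.9, 0.2, 45.3]
tcp_rot: [180.0, -0.0, 97.2]
ft_force: [0.7, -0.7, 0.3]
finger_gap: 29.9
grip_force: 0.0
```

Request:
{"name": "apply_moves", "arguments": {"rows": [[3,0,0,0,0,0],[3,0,0,0,0,0],[4,0,0,0,0,0],[4,0,0,0,0,0],[4,0,0,0,0,0]]}}

```text
time: 7.68
tool_pos: [503.7, 18.1, 45.3]
tcp_rot: [-180.0, -0.0, 97.2]
ft_force: [-0.0, 0.2, 0.2]
finger_gap: 30.3
grip_force: 0.0
```

```bash
python3 -c "
from h import *
look('w5')"
```

```text
7.675 [503.7  18.1  45.3] tcp in plate [ -4.7 -52.3] F [-0.   0.2  0.2]
top face 9733 54.31977231898261 [ -4.4 -32.2] [29.1 70.5] 89.86915588378906 y range [-41.73432704 -18.19899026]
```

View pics/w5.png

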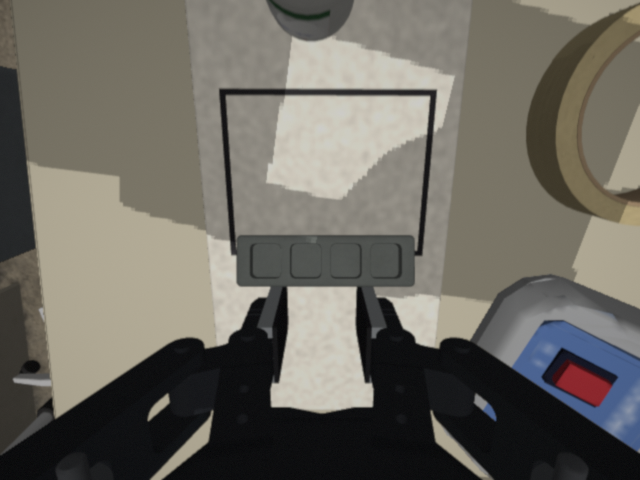

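The cassette is tilting: its top face (rows 235–285) has moved about 13 mm towards the middle of the outline. I'll keep pushing slowly.

Request:
{"name": "apply_moves", "arguments": {"rows": [[3,0,0,0,0,0],[3,0,0,0,0,0],[3,0,0,0,0,0],[2,0,0,0,0,0],[0,0,0,0,0,0]]}}

```text
time: 8.35
tool_pos: [502.3, 28.8, 45.3]
tcp_rot: [-180.0, -0.0, 97.2]
ft_force: [0.3, 0.1, 1.2]
finger_gap: 30.2
grip_force: 0.0
```

```bash
python3 -c "
from h import *
look('w6')"
```

```text
8.35 [502.3  28.8  45.3] tcp in plate [ -4.7 -41.5] F [0.3 0.1 1.2]
top face 556 54.937778225529854 [ -5.8 -33.2] [54.2  6.5] 0.23869118094444275 y range [-35.08626214 -30.126411  ]
```

View pics/w6.png

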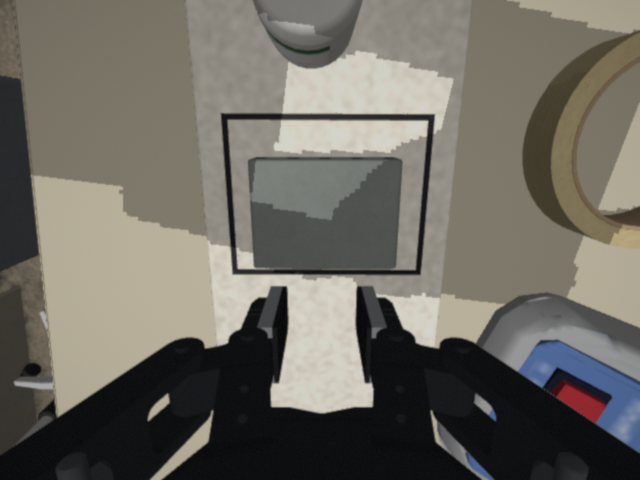

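The cassette lies flat inside the outline: block at (249–402, 157–269), outline at (222–435, 114–273). I'll retract and check the margins.

Request:
{"name": "apply_moves", "arguments": {"rows": [[-6,0,-10,0,0,0],[-8,0,-25,0,0,0],[-8,0,-30,0,0,0],[-8,0,-30,0,0,0],[0,0,-10,0,0,0]]}}

```text
time: 9.02
tool_pos: [507.7, -2.0, 153.3]
tcp_rot: [179.7, 0.1, 97.1]
ft_force: [0.1, 0.3, -1.1]
finger_gap: 29.8
grip_force: 0.0
```

```bash
python3 - <<'E'
from h import *
s=sense();c=wcal(s);p,d=snap("wrist","w7");X,u,v=wworld(c,d);q=toplate(X);print(s["time"],s["tool_pos"],s["ft_force"])
m=(X[:,2]>20)&(X[:,2]<33)&(abs(q[:,0]+3)<50)&(abs(q[:,1])<50)
r=cv2.minAreaRect(q[m].astype(np.float32));print("cassette",np.median(X[m][:,2]),r)
g=p.astype(int)[v,u];o=(g.max(1)<60)&(X[:,2]<12)&(abs(q[:,0]+3)<60)&(q[:,1]>-50)&(q[:,1]<48)
print("outline",o.sum(),cv2.minAreaRect(q[o].astype(np.float32)))
E
```

```text
9.025 [507.7323718   -2.02024622 153.25827598] [ 0.05281784  0.26190059 -1.05572451]
cassette 25.306732888884714 ((-4.534645080566406, -5.88142204284668), (52.02967834472656, 70.1164779663086), 89.82525634765625)
outline 882 ((-3.6725997924804688, -1.2203636169433594), (82.31897735595703, 103.33258056640625), 89.91580963134766)
```

```bash
python3 -c "
from bench import job
print(job.hand_in())"
```

```text
the job is handed in; nothing more can be done
None
```

The grey cassette was pushed upright over the near line and tipped. It now lies flat inside the black outline, at least 10 mm clear of its edges. The gripper is retracted and the job is handed in; no verdict came back.

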